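# Hold a silver bar in the marking press

### The arm

A 6-joint arm with a two-finger parallel gripper is mounted at the origin on the work surface. World frame = base frame: x ahead of the robot, y to its left, z up, the work surface at z = 0. Lengths are in mm, angles in rad, forces in N, time in s.
With the tool pointing down it reaches from about 275 to 1000 mm from the base axis. Payload 8.4 kg.
Tool frame: the origin (TCP) lies midway between the tips of the shut fingers; the grasp point (between the pads) lies 19 mm behind it (grip_point_offset is the distance from the TCP to the grasp point, in mm); z points along the fingers, y is the line along which they close (so a half turn about z gives the same grasp; the last joint's range is limited). The gripper opens to 85 mm and grips with 20 to 120 N. Pads are 22 mm wide; open, the fingers measure 114 mm over their backs; the gripper's body (76 mm by 85 mm) begins 54 mm behind the grasp point. The pads swing forward as they close: fully open they stand 13 mm farther back than shut.
Start: joints at [-1.244, 0.353, 1.633, -0, 1.155, -0.002], TCP at [201.816, -591.522, 231.281] pointing down, gripper open.
Joint ranges: [-2.63, 2.63], [-0.92, 2.1], [0.06, 2.66], [-1.3, 4.44], [0, 2.69], [-3.02, 3.02]. Speed limits (rad/s): [2.22, 2.22, 2.79, 3.14, 3.14, 3.14].

### API

Orientations are given as a 3x3 rotation matrix whose columns are the frame's x, y, z axes.
In Python, from bench import * gives the robot as it stands.
- The arm moves only by the tool play_rows, never from a script. Its argument "moves" is a list of rows, each an object with "translation": the shift along the tool's x, y, z in m, a list of three; "yaw": the turn about the tool's z in rad; "hand": the closure, from -1 (fully open) to 1 (shut). In form: [{"translation": [dx, dy, dz], "yaw": yaw, "hand": hand}, ...]. A call has 1 to 20 rows; each row shifts and turns the commanded pose from where the row before left it, along the tool's axes as they then stand; what a row does not reach is not made up. A row lasts 1/12 s, in which the tool goes at most 41.7 mm and 7.16 degrees, less where a joint would pass 70% of its speed; a pose out of reach is approached as far as the arm can. A call with a gripper value outside its range is refused whole. The fingers move at their own pace and stop on an object; "newtons" is the grip in N (left out, the last holds). Time passes only in rows, so rows that do not move let the fingers close. It gives the time, the measured TCP pose, the force, the opening and the grip force at its end, in the units of the state.
- get_obs(): the state, without advancing time (a new reading comes with each control period).
- camera(name): name is "side" or "top" or "wrist"; returns a dict with "color" (384x512x3 uint8, red, green, blue), "depth" (384x512 float32, mm along the optical axis (not along the pixel's ray), 0 where there is no reading), "fx", "fy", "cx", "cy" (pixels), "rvec" (rotation vector, rad) and "tvec" (3), from world to camera coordinates, as OpenCV has them. Camera axes: x right, y down, z forward; pixel columns grow to the right and rows downward; lengths in mm; the calibration is good to about 2 mm. A picture is of the moment at which its call begins.
- finish_job(): hands the job in; it is judged then, once.
The state is a dict: "time_s": time; "joints": joint angles; "qvel": joint speeds; "effort": joint torques, N m; "tcp_pos": TCP position; "tcp_rot": TCP orientation; "force": force on the tool from outside, world axes, zero at the start; "torque": the same for the moment, N m; "finger_gap": finger opening in mm; "gripper_force": force on a finger pad.
Only numpy, scipy, OpenCV 4.12 (cv2) and the standard library are available. Lean on these libraries where they do the work, as an engineer would, in place of code of your own. Each camera call takes 0.05 s, during which the arm holds its last target. There are 200 camera calls.

### The job

Pick up the long silver bar and pass one end of it, lying flat, through the feed window in the guard of the marking press until it pushes the sprung stop pin in lightly: part of its travel, never right home. Ease it in without forcing it against the guard or the stop, and leave the other stock and the tools where they lie. Finish while still holding the bar there in the gripper, level and square in the window, for the press to strike.

Things in the scene. Friction and masses are not known exactly. Their poses are not given: they have to be found in the camera images.
- bar: The part to mark: plain silver-grey flat metal bar, 190 mm long, 22 wide, 10 thick, about 0.43 kg, lying flat; the longest loose piece of stock. Ends alike: either may lead. Origin: centre of the underside; x along it, y across, z up. Gripped across it 30 mm behind its middle (125 mm from the leading end) it leaves the gripper clear of the guard. Other stock lies 55 mm or more from its sides.
- press: Fixed marking press: grey C-frame 385 mm high, base plate 260 x 170 x 25 mm, column at the rear, head with air cylinder, box guard of clear panels on aluminium posts round the die. Guard front 150 mm wide, top 190 mm above the bench. Head front 12 mm behind the window point, underside 215 mm up. Origin at bench level, 100 mm behind the base plate's front edge; x = feed direction (inwards), z up.
- window (a point): Centre of the front of the feed window's straight part, 130 mm above the bench, 47 mm before the press origin; axes as the press (x inwards). Straight part 24 mm wide, 12 high (bar plus 2 mm), 10 deep; dark steel lips flared at 45 degrees reach 11 mm out in front and widen the mouth by 11 mm on every side. Behind it the die top lies 1.5 mm below the window's sill, clear of the bar.
- stop_face (a point): Centre of the stop pin's round front face (16 mm across) when the pin is free: on the window's axis, 47 to 65 mm behind the window point (the setting differs from run to run). Axes as the press.
- stop: Adjustable end stop behind the die, on the press base: dark steel post that carries the sprung stop pin. Origin at its foot, 42 mm behind the free pin face and 105 mm below it; axes as the press.
- stop_pin (a joint): How far the stop pin is pushed in along the feed direction: 0 free, 0.008 m right home at the end of its travel. Its spring needs 1.5 N to start and 1.5 N more for each mm (about 6 N at 3 mm, 13.5 N right home); it springs back when released.
- short_bar: Bystander: bar of the same section as the long one but only 85 mm long, lying flat beside it. Origin at the centre of its underside.
- square_rod: Bystander: brass-coloured square rod 150 x 9 x 9 mm, lying on the other side of the long bar. Origin at the centre of its underside.
- pliers: Bystander: flat-nose pliers 155 mm long, red grips, lying flat. Origin below its middle.
- mallet: Bystander: mallet 240 mm long, wooden handle, head 75 mm wide and 40 mm high, lying down. Origin below its middle.
- graver: Bystander: graver 125 mm long with a dark ball handle 36 mm across. Origin below its middle.
- bench_block: Bystander: square steel bench block 65 x 65 x 18 mm. Origin at the centre of its underside.
- flux_jar: Bystander: small glass jar 48 mm in diameter, 60 mm high, black cap. Origin at the centre of its underside.
Mind the look-alikes: they are no part of the job. Several things have the shape of the bar; the one meant has the colours described above.

How it is judged:
By the outcome, as a careful person would: the job done as asked, in the order asked, and still so for the second after the job is handed in, while the arm keeps its last pose, push and grip.
It also fails if it takes over 43 s, if anything falls off the work surface, if the arm or the gripper's body presses on something with over 40 N, if the wrist force passes 120 N, or if a joint passes its speed limit or range.

## Working session

There is one attempt and no reset: what is moved stays moved. The work goes in short steps, Python scripts to look and compute and a tool call to move; the robot and the scene stay as the last step left them, time stands still between calls to the robot, and variables do not carry over. Pictures are saved under pics/ and viewed, at most 10 in all, crops included, and the job is handed in when it is done.

Besides the shell and the picture viewer there is one more tool, called after "Call:" as a command line: name --argument value ..., lists and objects as JSON in quotes. play_rows: Moves the arm, as the interface text tells. Its arguments: {"type":"object","properties":{"moves":{"type":"array"},"newtons":{"type":"number"}},"required":["moves"]}

```bash
mkdir -p pics; cat > h.py <<'E'
from bench import *
import numpy as np, cv2, pickle
def snap(n):
    c=camera(n); pickle.dump(c,open(f'{n}.pkl','wb')); return c
def load(n): return pickle.load(open(f'{n}.pkl','rb'))
def save(c,f,box=None,s=1):
    im=c['color'][:,:,::-1]
    if box: u0,v0,u1,v1=box; im=im[v0:v1,u0:u1]
    cv2.imwrite('pics/'+f,cv2.resize(im,None,fx=s,fy=s,interpolation=cv2.INTER_CUBIC))
def w(c,u,v,d=None,z=None):
    R=cv2.Rodrigues(np.array(c['rvec'],float))[0];t=np.array(c['tvec'],float).ravel()
    r=np.array([(u-c['cx'])/c['fx'],(v-c['cy'])/c['fy'],1.])
    o=-R.T@t; D=R.T@r
    if z is not None: return o+D*(z-o[2])/D[2]
    if d is None: d=c['depth'][int(v),int(u)]
    return o+D*d
def proj(c,p): return cv2.projectPoints(np.array(p,float).reshape(-1,3),np.array(c['rvec'],float),np.array(c['tvec'],float),np.array([[c['fx'],0,c['cx']],[0,c['fy'],c['cy']],[0,0,1]]),None)[0].reshape(-1,2)
E
python3 - <<'E'
from h import *
for n in('top','side'):
    c=snap(n); save(c,n+'0.png',s=1.5)
    print(n,w(c,256,192,d=0),c['fx'])
print(get_obs())
E
```

```text
top [ 261.58251786   36.94303144 1122.25719217] 404.45823267022877
side [132.4687258  633.17786849 840.34124008] 355.8630001852329
{'time_s': 0.1, 'joints': array([-1.24441941e+00,  3.53590273e-01,  1.63406845e+00,  1.61813973e-05,
        1.15521236e+00, -2.38982341e-03]), 'qvel': array([-0.00069228, -0.00075897, -0.00354037, -0.00068664, -0.00113717,
       -0.00041186]), 'effort': array([-4.33656778e-04, -6.06356978e+01, -3.42821968e+01,  6.65213975e-05,
        3.77320233e-03, -2.33402938e-05]), 'tcp_pos': array([ 201.66807296, -591.10762041,  230.62593427]), 'tcp_rot': array([[ 9.46443369e-01,  3.22869621e-01, -3.95856713e-04],
       [ 3.22869863e-01, -9.46442589e-01,  1.21568110e-03],
       [ 1.78508434e-05, -1.27838352e-03, -9.99999183e-01]]), 'force': array([ 0.12849964, -0.09220751,  0.06999401]), 'torque': array([-0.05105397, -0.01142679, -0.00606569]), 'gripper_force': 0.0, 'finger_gap': 85.1317169285747}
```

View pics/top0.png

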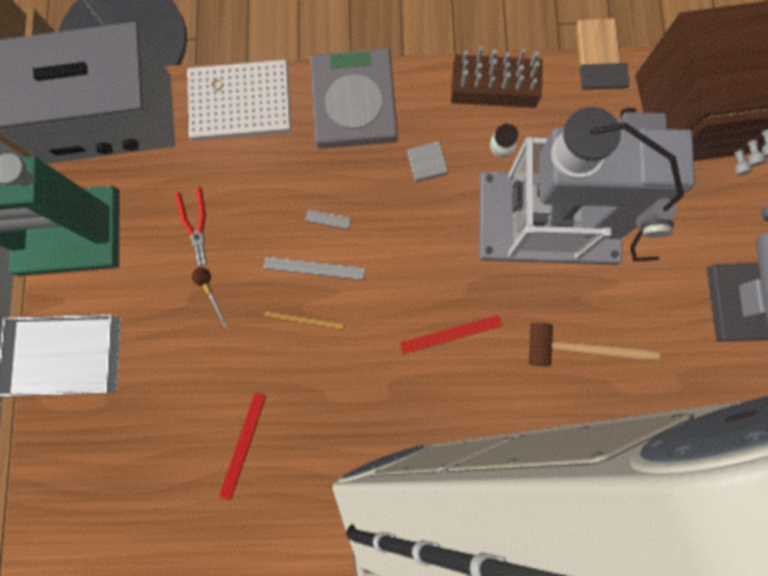

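View pics/side0.png

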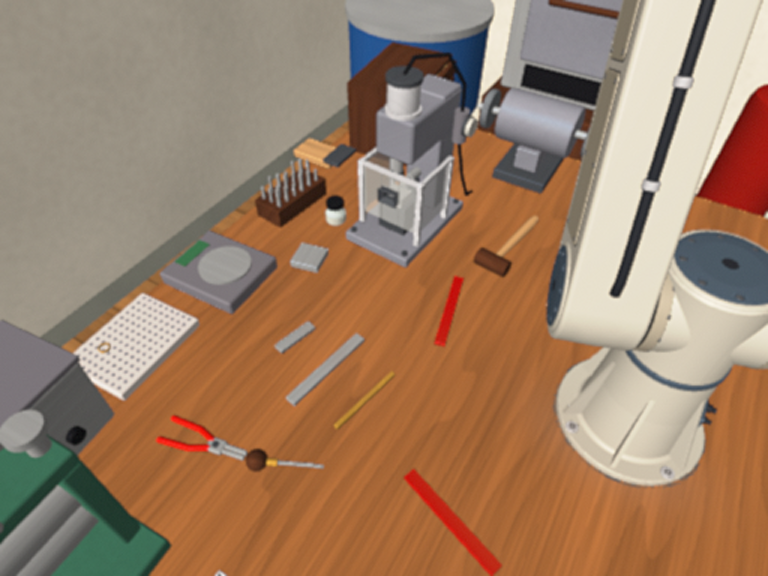

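Candidates in the top picture: the long silver bar (314,268), short silver bar (328,219), brass rod (303,320), and red bars (450,334) and (243,445). The description fits the one at (314,268). I'll check it in a close crop next, along with the press.

```bash
python3 - <<'E'
from h import *
c=load('top'); im=c['color']
a=cv2.resize(im[130:225,165:255],None,fx=6,fy=6,interpolation=cv2.INTER_CUBIC)
b=cv2.resize(im[70:185,305:440],None,fx=5,fy=5,interpolation=cv2.INTER_CUBIC)
cv2.imwrite('pics/bar1.png',a[:,:,::-1]);cv2.imwrite('pics/press1.png',b[:,:,::-1])
s=load('side'); save(s,'press_side1.png',(225,85,315,180),6)
# bar mask
hsv=cv2.cvtColor(im,cv2.COLOR_RGB2HSV); m=((hsv[...,1]<70)).astype(np.uint8); m[:160]=0;m[195:]=0;m[:,:165]=0;m[:,255:]=0
n,l,st,ce=cv2.connectedComponentsWithStats(m)
k=1+np.argmax(st[1:,4]); v,u=np.nonzero(l==k)
P=np.array([w(c,x,y,z=10)[:2] for x,y in zip(u,v)],np.float32)
print(cv2.minAreaRect(P),P.mean(0)); print(np.linalg.svd(P-P.mean(0),full_matrices=0)[2][0])
for p in [(205,178),(240,150),(320,165),(400,170)]: print(p,w(c,*p))
E
```

```text
((511.23785400390625, 192.94200134277344), (189.09011840820312, 22.147857666015625), 81.22649383544922) [511.11203 192.76031]
[0.15129492 0.9884887 ]
(205, 178) [512.76005157 204.55045289  10.04417415]
(240, 150) [ 5.94459727e+02  1.04536074e+02 -4.09909883e-01]
(320, 165) [ 536.80354847 -119.558288     20.74907504]
(400, 170) [ 514.73081136 -338.93619151   21.91272493]
```

View pics/bar1.png

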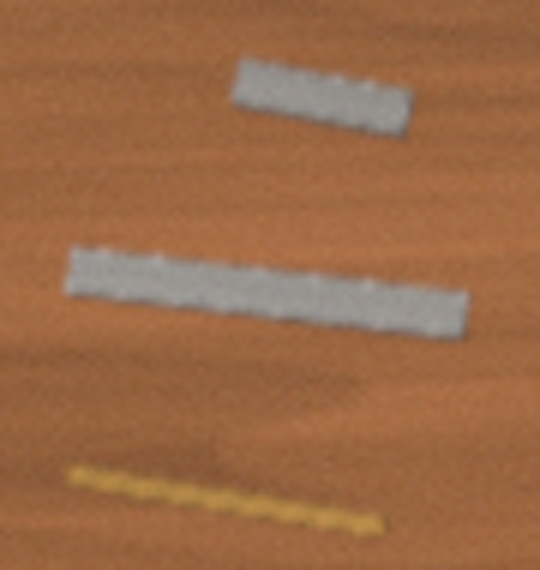

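View pics/press1.png

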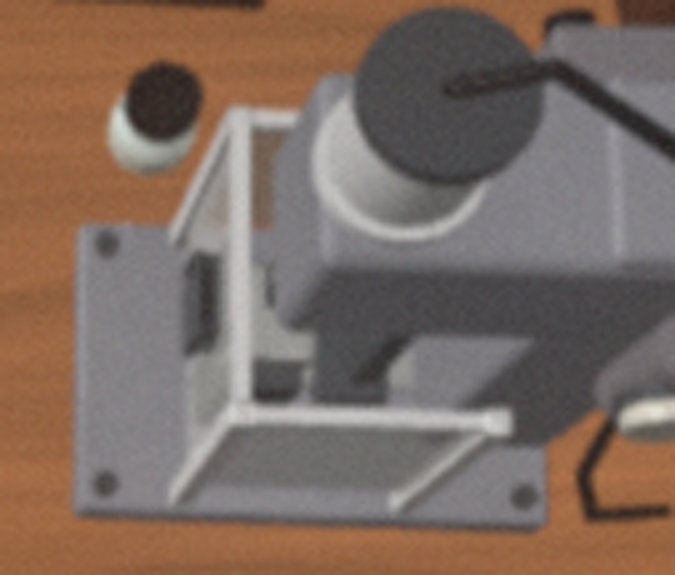

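View pics/press_side1.png

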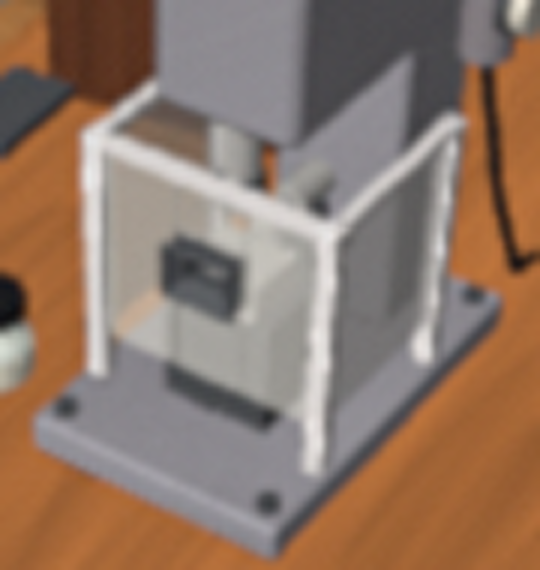

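The bar crop shows a plain silver bar, 190 x 22 mm by the measurement, so it's the right one. The press plate's front edge runs from (79,227) to (76,514) in its crop, and the near edge from (76,514) to (545,527). The window lips are visible in the side crop at (203,278).

```bash
python3 - <<'E'
from h import *
c=load('top')
f=lambda u,v:(305+u/5-.4,70+v/5-.4)
A=[w(c,*f(*p),z=25) for p in [(79,227),(77,508),(545,520)]]
print(np.round(A,1))
fl,fr,br=A
d=br-fr; print(np.linalg.norm(d),np.degrees(np.arctan2(d[1],d[0])), np.linalg.norm(fl-fr)); e=fl-fr; print(np.degrees(np.arctan2(e[1],e[0])))
fx=d/np.linalg.norm(d); yv=np.array([-fx[1],fx[0],0])
mid=fr+yv*85; print('win from plate',mid+53*fx)
s=load('side'); g=lambda u,v:(225+u/6-.42,85+v/6-.42)
for p in [(38,425),(275,540),(495,300)]: print(w(s,*g(*p),z=25).round(1))
# lip pixels in the side view: corners of outer mouth
for p in [(163,240),(240,262),(240,320),(165,290),(203,278)]: 
  q=g(*p); print(p,w(s,*q).round(1), w(s,*q,z=130).round(1))
E
```

```text
[[ 682.3 -128.4   25. ]
 [ 518.  -117.9   25. ]
 [ 502.6 -374.    25. ]]
256.4895211887034 -93.45075937390644 164.60071996265097
-3.656350189543758
win from plate [ 599.70344177 -175.96623215   25.        ]
[ 677.4 -125.4   25. ]
[ 514.5 -114.2   25. ]
[ 502.6 -369.6   25. ]
(163, 240) [ 628.1 -182.5  138.4] [ 634.  -192.2  130. ]
(240, 262) [ 578.8 -180.7  144.3] [ 588.  -197.4  130. ]
(240, 320) [ 576.6 -178.9  107.3] [ 562.8 -153.7  130. ]
(165, 290) [ 619.2 -170.1  116.2] [ 609.9 -154.8  130. ]
(203, 278) [ 604.6 -186.1  119.8] [ 597.9 -174.5  130. ]
```

Call:
play_rows --moves '[{"translation": [0.01,-0.012,0.001],"yaw": 0,"hand": -1},{"translation": [0.0186,-0.0222,0.002],"yaw": 0,"hand": -1},{"translation": [0.0186,-0.0222,0.002],"yaw": 0,"hand": -1},{"translation": [0.0186,-0.0222,0.002],"yaw": 0,"hand": -1},{"translation": [0.0186,-0.0222,0.002],"yaw": 0,"hand": -1},{"translation": [0.0186,-0.0222,0.002],"yaw": 0,"hand": -1},{"translation": [0.0186,-0.0222,0.002],"yaw": 0,"hand": -1},{"translation": [0.0186,-0.0222,0.002],"yaw": 0,"hand": -1},{"translation": [0.0186,-0.0222,0.002],"yaw": 0,"hand": -1},{"translation": [0.0186,-0.0222,0.002],"yaw": 0,"hand": -1},{"translation": [0.0186,-0.0222,0.002],"yaw": 0,"hand": -1},{"translation": [0.0186,-0.0222,0.002],"yaw": 0,"hand": -1},{"translation": [0.0186,-0.0222,0.002],"yaw": 0,"hand": -1},{"translation": [0.0186,-0.0222,0.002],"yaw": 0,"hand": -1},{"translation": [0.0186,-0.0222,0.002],"yaw": 0,"hand": -1},{"translation": [0.0186,-0.0222,0.002],"yaw": 0,"hand": -1},{"translation": [0.0186,-0.0222,0.002],"yaw": 0,"hand": -1},{"translation": [0.0186,-0.0222,0.002],"yaw": 0,"hand": -1},{"translation": [0.0186,-0.0222,0.002],"yaw": 0,"hand": -1},{"translation": [0.0186,-0.0222,0.002],"yaw": 0,"hand": -1}]'

```text
time_s: 1.77
tcp_pos: [405.8, -62.2, 192.1]
tcp_rot: [[0.946, 0.323, -0.0], [0.323, -0.946, 0.0], [-0.0, -0.0, -1.0]]
force: [-0.0, -0.5, 0.1]
finger_gap: 85.4
gripper_force: 0.0
```

Call:
play_rows --moves '[{"translation": [0.0186,-0.0222,0.004],"yaw": 0,"hand": -1},{"translation": [0.0186,-0.0222,0.004],"yaw": 0,"hand": -1},{"translation": [0.0186,-0.0222,0.004],"yaw": 0,"hand": -1},{"translation": [0.0186,-0.0222,0.004],"yaw": 0,"hand": -1},{"translation": [0.0186,-0.0222,0.004],"yaw": 0,"hand": -1},{"translation": [0.0186,-0.0222,0.004],"yaw": 0,"hand": -1},{"translation": [0.0186,-0.0222,0.004],"yaw": 0,"hand": -1},{"translation": [0.0186,-0.0222,0.004],"yaw": 0,"hand": -1},{"translation": [0.0186,-0.0222,0.004],"yaw": 0,"hand": -1},{"translation": [0.0186,-0.0222,0.004],"yaw": 0,"hand": -1},{"translation": [0,0,0],"yaw": -0.1089,"hand": -1},{"translation": [0,0,0],"yaw": -0.1089,"hand": -1},{"translation": [0,0,0],"yaw": -0.1089,"hand": -1},{"translation": [0,0,0],"yaw": -0.1089,"hand": -1},{"translation": [0,0,0],"yaw": -0.1089,"hand": -1},{"translation": [0,0,0],"yaw": -0.1089,"hand": -1},{"translation": [0,0,0],"yaw": -0.1089,"hand": -1},{"translation": [0,0,0],"yaw": -0.1089,"hand": -1},{"translation": [0,0,0],"yaw": -0.1089,"hand": -1},{"translation": [0,0,0],"yaw": -0.1089,"hand": -1}]'

```text
time_s: 3.43
tcp_pos: [509.8, 206.4, 152.0]
tcp_rot: [[0.147, 0.989, -0.001], [0.989, -0.147, -0.0], [-0.0, -0.001, -1.0]]
force: [-0.3, 0.0, 0.4]
finger_gap: 85.5
gripper_force: 0.0
```

```bash
cat >> h.py <<'E'
def go(p,ang=None):
    o=get_obs();R=o['tcp_rot'];d=np.array(p)-o['tcp_pos'];a=np.degrees(np.arctan2(R[1,1],R[0,1]))
    print('t',round(o['time_s'],2),'tcp',o['tcp_pos'].round(2),'yang',a.round(2),'tool shift mm',(R.T@d).round(2),'yaw', None if ang is None else round(np.radians(a-ang),4),'F',o['force'].round(2),'tq',o['torque'].round(2),'gap',round(o['finger_gap'],2),'gf',round(o['gripper_force'],1), 'zax',R[:,2].round(4))
E
python3 - <<'E'
from h import *
c=snap('wrist'); save(c,'wrist1.png',s=1.2)
go((515.6,222.5,120),-8.8); print(get_obs()['joints'])
print(w(c,256,192,d=0), cv2.Rodrigues(np.array(c['rvec']))[0].round(3))
im=c['color'];hsv=cv2.cvtColor(im,cv2.COLOR_RGB2HSV); m=(hsv[...,1]<70).astype(np.uint8)
n,l,st,ce=cv2.connectedComponentsWithStats(m)
for k in range(1,n):
  if st[k,4]>800:
    v,u=np.nonzero(l==k);P=np.array([w(c,x,y,z=10)[:2] for x,y in zip(u,v)],np.float32);print(st[k],cv2.minAreaRect(P))
E
```

```text
t 3.48 tcp [509.77 206.45 151.99] yang -8.02 tool shift mm [16.71  3.55 31.98] yaw 0.0137 F [-0.6   0.67  1.52] tq [ 0.01 -0.02 -0.04] gap 85.38 gf 0.0 zax [-6.e-04 -2.e-04 -1.e+00]
[3.82073951e-01 3.29420600e-01 1.86693973e+00 7.15540100e-06
 9.45905911e-01 5.21992953e-01]
[520.46202515 280.65027684 294.40854642] [[ 0.989 -0.147  0.   ]
 [-0.141 -0.945  0.295]
 [-0.043 -0.292 -0.955]]
[ 249   81   27  207 5160] ((511.5736389160156, 191.72592163085938), (188.54116821289062, 21.55326271057129), 81.17330169677734)
[ 349  158   43   93 2472] ((604.9837646484375, 165.89849853515625), (86.05564880371094, 24.193927764892578), 76.60746765136719)
[    0   252   512   132 29161] ((486.7411193847656, 59.85035705566406), (154.3775177001953, 543.8898315429688), 81.53423309326172)
```

View pics/wrist1.png

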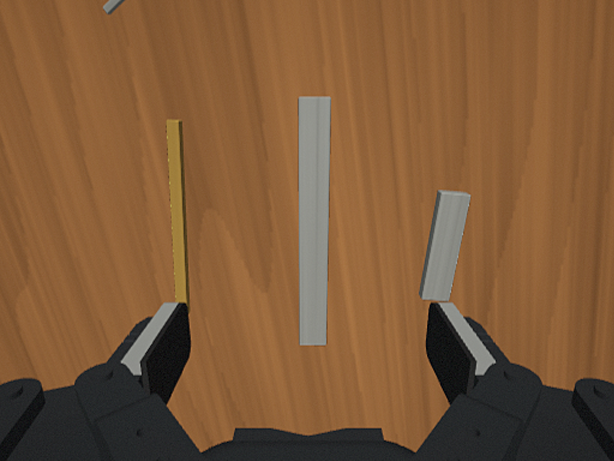

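The wrist view shows the long bar from (314,97) to (313,345), square and centred between the fingers. Its measured pose agrees with the top camera to within 1 mm. I'll descend now.

Call:
play_rows --moves '[{"translation": [0.0081,0.002,0.01],"yaw": 0.0141,"hand": -1},{"translation": [0.0081,0.0019,0.015],"yaw": 0,"hand": -1},{"translation": [0,0,0.02],"yaw": 0,"hand": -1},{"translation": [0,0,0.02],"yaw": 0,"hand": -1},{"translation": [0,0,0.02],"yaw": 0,"hand": -1},{"translation": [0,0,0.02],"yaw": 0,"hand": -1},{"translation": [0,0,0.02],"yaw": 0,"hand": -1},{"translation": [0,0,0.013],"yaw": 0,"hand": -1},{"translation": [0,0,0.008],"yaw": 0,"hand": -1},{"translation": [0,0,0.0035],"yaw": 0,"hand": -1},{"translation": [0,0,0.0],"yaw": 0,"hand": -1}]'

```text
time_s: 4.4
tcp_pos: [516.3, 222.0, 2.2]
tcp_rot: [[0.167, 0.986, -0.001], [0.986, -0.167, -0.0], [-0.0, -0.001, -1.0]]
force: [-0.6, 0.6, -0.8]
finger_gap: 85.5
gripper_force: 0.0
```

```bash
python3 - <<'E'
from h import *
go((516,221.9,1),-8.83)
E
```

```text
t 4.4 tcp [516.26 221.96   2.16] yang -9.64 tool shift mm [-0.1  -0.24  1.16] yaw -0.0142 F [-0.61  0.57 -0.79] tq [ 0.02 -0.02  0.01] gap 85.53 gf 0.0 zax [-8.e-04 -4.e-04 -1.e+00]
```

Call:
play_rows --moves '[{"translation": [0,0,0.001],"yaw": -0.0142,"hand": -1},{"translation": [0,0,0],"yaw": 0,"hand": 0},{"translation": [0,0,0],"yaw": 0,"hand": 0.4},{"translation": [0,0,0],"yaw": 0,"hand": 1},{"translation": [0,0,0],"yaw": 0,"hand": 1},{"translation": [0,0,0],"yaw": 0,"hand": 1},{"translation": [0,0,0],"yaw": 0,"hand": 1},{"translation": [0,0,0],"yaw": 0,"hand": 1},{"translation": [0,0,0],"yaw": 0,"hand": 1},{"translation": [0,0,0],"yaw": 0,"hand": 1}]' --newtons 80

```text
time_s: 5.23
tcp_pos: [516.6, 222.0, 2.5]
tcp_rot: [[0.152, 0.988, 0.0], [0.988, -0.152, 0.0], [0.0, 0.0, -1.0]]
force: [-0.8, 0.3, 8.1]
finger_gap: 19.5
gripper_force: 78.6
```

```bash
python3 - <<'E'
from h import *
go((516,221.9,1),-8.83)
E
```

```text
t 5.23 tcp [516.62 221.99   2.47] yang -8.77 tool shift mm [-0.18 -0.6   1.47] yaw 0.001 F [-0.85  0.27  8.06] tq [-0.13  0.31  0.01] gap 19.5 gf 78.6 zax [ 4.e-04  2.e-04 -1.e+00]
```

Call:
play_rows --moves '[{"translation": [0,0,-0.003],"yaw": 0,"hand": 1},{"translation": [0,0,-0.01],"yaw": 0,"hand": 1},{"translation": [0,0,-0.02],"yaw": 0,"hand": 1},{"translation": [0,0,-0.025],"yaw": 0,"hand": 1},{"translation": [0,0,-0.025],"yaw": 0,"hand": 1},{"translation": [0,0,-0.025],"yaw": 0,"hand": 1},{"translation": [0,0,-0.015],"yaw": 0,"hand": 1},{"translation": [0,0,-0.004],"yaw": 0,"hand": 1}]'

```text
time_s: 5.9
tcp_pos: [517.8, 222.5, 132.0]
tcp_rot: [[0.152, 0.988, 0.004], [0.988, -0.152, 0.002], [0.002, 0.004, -1.0]]
force: [1.5, -0.4, -4.4]
finger_gap: 19.6
gripper_force: 78.8
```

Call:
play_rows --moves '[{"translation": [-0.009,0.0053,0],"yaw": 0,"hand": 1},{"translation": [-0.0178,0.0106,0],"yaw": 0,"hand": 1},{"translation": [-0.0178,0.0106,0],"yaw": 0,"hand": 1},{"translation": [-0.0178,0.0106,0],"yaw": 0,"hand": 1},{"translation": [-0.0178,0.0106,0],"yaw": 0,"hand": 1},{"translation": [-0.0178,0.0106,0],"yaw": 0,"hand": 1},{"translation": [-0.0178,0.0106,0],"yaw": 0,"hand": 1},{"translation": [-0.0178,0.0106,0],"yaw": 0,"hand": 1},{"translation": [-0.0178,0.0106,0],"yaw": 0,"hand": 1},{"translation": [-0.0178,0.0106,0],"yaw": 0,"hand": 1},{"translation": [-0.0178,0.0106,0],"yaw": 0,"hand": 1},{"translation": [-0.0178,0.0106,0],"yaw": 0,"hand": 1},{"translation": [-0.009,0.0053,0],"yaw": -0.046,"hand": 1},{"translation": [0,0,0],"yaw": -0.046,"hand": 1},{"translation": [0,0,0],"yaw": 0,"hand": 1},{"translation": [0,0,0],"yaw": 0,"hand": 1}]'

```text
time_s: 7.23
tcp_pos: [608.5, -9.2, 127.4]
tcp_rot: [[0.063, 0.998, -0.003], [0.998, -0.063, 0.0], [-0.0, -0.003, -1.0]]
force: [-0.1, -0.1, -3.7]
finger_gap: 19.1
gripper_force: 78.8
```

```bash
python3 - <<'E'
from h import *
go((610,-9,127.5),-3.5)
t=snap('top'); s=snap('side'); snap('wrist')
a=cv2.resize(t['color'][95:175,280:390],None,fx=5,fy=5,interpolation=cv2.INTER_CUBIC)
b=cv2.resize(s['color'][95:205,205:315],None,fx=5,fy=5,interpolation=cv2.INTER_CUBIC)
cv2.imwrite('pics/t2.png',a[:,:,::-1]);cv2.imwrite('pics/s2.png',b[:,:,::-1])
E
```

```text
t 7.23 tcp [608.51  -9.23 127.39] yang -3.6 tool shift mm [ 0.33  1.47 -0.12] yaw -0.0017 F [-0.09 -0.12 -3.75] tq [0.09 0.01 0.01] gap 19.07 gf 78.8 zax [-2.6e-03  1.0e-04 -1.0e+00]
```

View pics/t2.png

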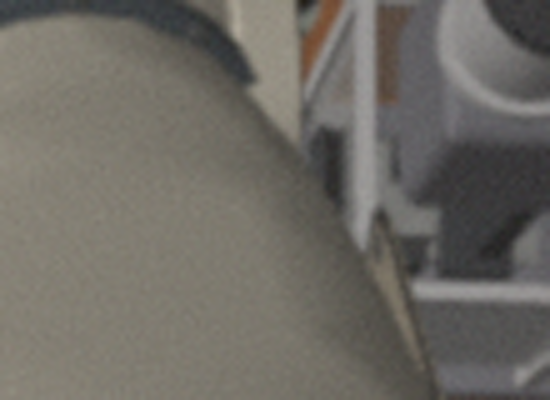

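View pics/s2.png

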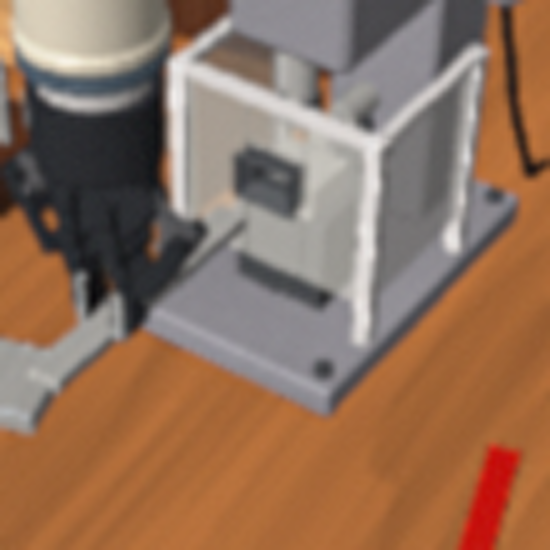

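The top view is blocked by the arm. The side crop shows the bar tip at about (235,215) and the window mouth at about (272,182). I'll measure both closely in the same camera, so its calibration error cancels.

```bash
python3 - <<'E'
from h import *
o=get_obs()
L=[snap('side')['color'].astype(float) for _ in range(4)]
s=load('side'); s['color']=np.mean(L,0).astype(np.uint8); pickle.dump(s,open('side.pkl','wb'))
u0,v0,u1,v1=228,118,284,158;k=14
im=cv2.resize(s['color'][v0:v1,u0:u1],None,fx=k,fy=k,interpolation=cv2.INTER_CUBIC)
T=lambda p:tuple(int(round(x)) for x in ((p[0]-u0+.5)*k,(p[1]-v0+.5)*k))
# expected bar
a=np.radians(-93.6);h=np.array([np.cos(a),np.sin(a),0]);y=np.array([-h[1],h[0],0]);z=np.array([0,0,1.])
g=o['tcp_pos']+z*-2.5
bar=[g+h*l+y*q+z*r for l in(125,) for q in(-11,11) for r in(0,10)]
W=np.array([600,-174,130.]);a=np.radians(-93.5);H=np.array([np.cos(a),np.sin(a),0]);Y=np.array([-H[1],H[0],0])
lip=[W-11*H+Y*q+z*r for q in(-23,23) for r in(-17,17)]; ins=[W+Y*q+z*r for q in(-12,12) for r in(-6,6)]
for P,c in((bar,(255,0,0)),(lip,(0,255,0)),(ins,(255,255,0))):
  p=proj(s,P); print(p.round(2).tolist())
  for q in p: cv2.circle(im,T(q),3,c,-1)
for u in range(u0,u1,4): cv2.putText(im,str(u),T((u,v0+.3)),0,.35,(255,255,255))
for v in range(v0,v1,4): cv2.putText(im,str(v),T((u0-.4,v)),0,.35,(255,255,255))
cv2.imwrite('pics/s3.png',im[:,:,::-1])
E
```

```text
[[253.75, 139.7], [253.77, 137.2], [248.1, 137.19], [248.08, 134.69]]
[[261.66, 139.25], [261.9, 130.78], [250.04, 134.16], [250.02, 125.71]]
[[260.81, 133.59], [260.88, 130.61], [254.72, 130.97], [254.75, 127.99]]
```

View pics/s3.png

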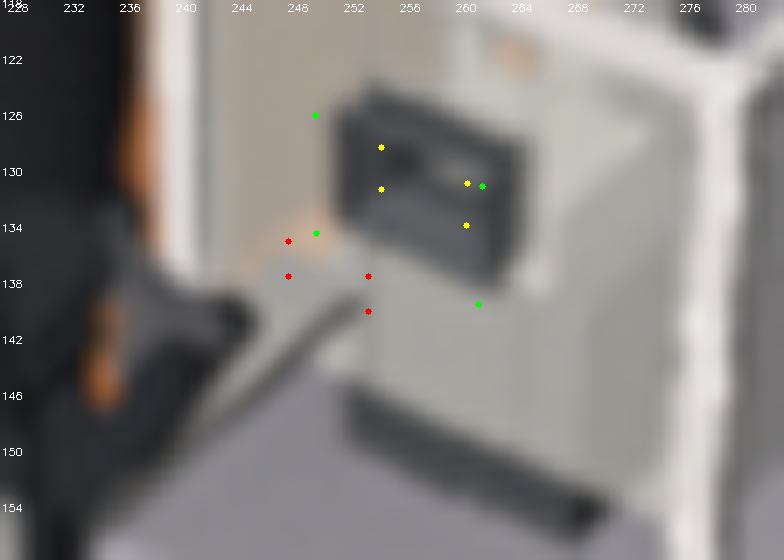

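Side-view resolution is about 4 mm per pixel, which is too coarse. Height is known from the bench reference, so only lateral position and heading need vision. I'll turn the tool 90° in free space so the wrist camera looks down on the mouth.

Call:
play_rows --moves '[{"translation": [0,0,-0.005],"yaw": 0.06,"hand": 1},{"translation": [0,0,-0.009],"yaw": 0.11,"hand": 1},{"translation": [0,0,-0.009],"yaw": 0.11,"hand": 1},{"translation": [0,0,0],"yaw": 0.11,"hand": 1},{"translation": [0,0,0],"yaw": 0.11,"hand": 1},{"translation": [0,0,0],"yaw": 0.11,"hand": 1},{"translation": [0,0,0],"yaw": 0.11,"hand": 1},{"translation": [0,0,0],"yaw": 0.11,"hand": 1},{"translation": [0,0,0],"yaw": 0.11,"hand": 1},{"translation": [0,0,0],"yaw": 0.11,"hand": 1},{"translation": [0,0,0],"yaw": 0.11,"hand": 1},{"translation": [0,0,0],"yaw": 0.11,"hand": 1},{"translation": [0,0,0],"yaw": 0.11,"hand": 1},{"translation": [0,0,0],"yaw": 0.11,"hand": 1},{"translation": [0,0,0],"yaw": 0.08,"hand": 1},{"translation": [0,0,0],"yaw": 0,"hand": 1}]'

```text
time_s: 8.92
tcp_pos: [609.7, -8.6, 151.9]
tcp_rot: [[0.998, -0.064, 0.0], [-0.064, -0.998, -0.0], [0.0, 0.0, -1.0]]
force: [-0.6, -0.2, -4.1]
finger_gap: 19.0
gripper_force: 78.8
```

Call:
play_rows --moves '[{"translation": [-0.006,0.01,0],"yaw": 0,"hand": 1},{"translation": [-0.012,0.02,0],"yaw": 0,"hand": 1},{"translation": [-0.012,0.02,0],"yaw": 0,"hand": 1},{"translation": [-0.012,0.02,0],"yaw": 0,"hand": 1},{"translation": [-0.009,0.015,0],"yaw": 0,"hand": 1},{"translation": [-0.002,0.004,0],"yaw": 0,"hand": 1},{"translation": [0,0,0],"yaw": 0,"hand": 1},{"translation": [0,0,0],"yaw": 0,"hand": 1}]'

```text
time_s: 9.58
tcp_pos: [551.6, -94.5, 152.0]
tcp_rot: [[0.998, -0.06, 0.001], [-0.06, -0.998, 0.0], [0.001, -0.0, -1.0]]
force: [0.3, -1.3, -4.2]
finger_gap: 19.2
gripper_force: 78.9
```

```bash
python3 - <<'E'
from h import *
go((550,-95,150),-93.6)
L=[];D=[]
for _ in range(4):
  c=snap('wrist');L.append(c['color'].astype(float));D.append(c['depth'])
c['color']=np.mean(L,0).astype(np.uint8);c['depth']=np.median(D,0);pickle.dump(c,open('wrist.pkl','wb'))
go((550,-95,150),-93.6)
im=cv2.resize(c['color'],None,fx=1.5625,fy=1.5625,interpolation=cv2.INTER_CUBIC)
for u in range(0,512,32): cv2.putText(im,str(u),(int(u*1.5625),9),0,.35,(255,255,0)); cv2.line(im,(int((u+.5)*1.5625),10),(int((u+.5)*1.5625),16),(255,255,0))
for v in range(0,384,32): cv2.putText(im,str(v),(8,int(v*1.5625)+4),0,.35,(255,255,0)); cv2.line(im,(0,int((v+.5)*1.5625)),(6,int((v+.5)*1.5625)),(255,255,0))
cv2.imwrite('pics/w4.png',im[:,:,::-1]); print(c['fx'],c['cx'],c['cy'])
print('win px',proj(c,[(600,-174,130),(600,-163,130)]))
E
```

```text
t 9.58 tcp [551.63 -94.51 152.04] yang -93.41 tool shift mm [-1.6   0.58  2.04] yaw 0.0033 F [ 0.25 -1.26 -4.2 ] tq [-0.   -0.16 -0.06] gap 19.18 gf 78.9 zax [ 8.e-04  1.e-04 -1.e+00]
t 9.78 tcp [551.83 -93.78 151.78] yang -93.37 tool shift mm [-1.76  1.33  1.78] yaw 0.004 F [ 0.67  0.71 -3.94] tq [-0.03 -0.12  0.05] gap 19.36 gf 78.9 zax [ 3.e-04  1.e-04 -1.e+00]
338.6178647249359 256.4272539499139 192.02072486362354
win px [[415.69973123 135.77849759]
 [392.80286789 137.12022363]]
```

View pics/w4.png

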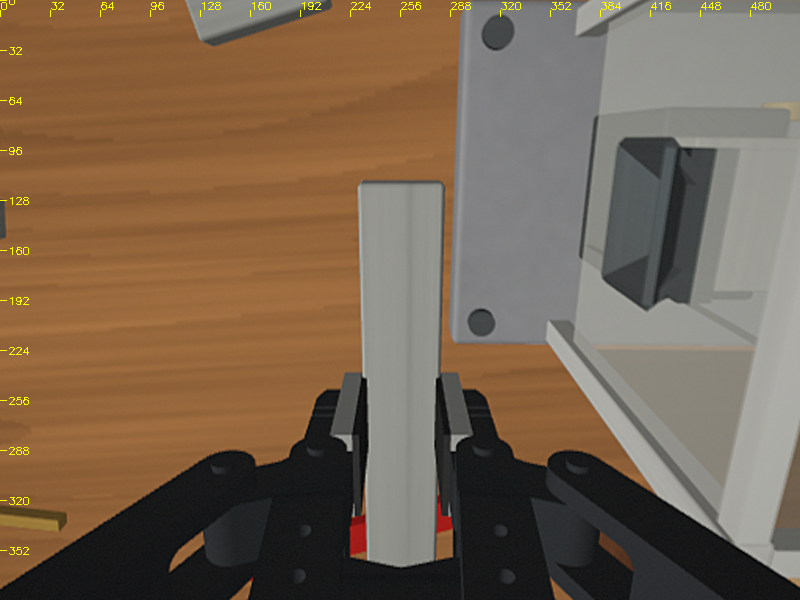

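The wrist view shows the mouth's outer corners clearly: lower edge (620,137) to (603,278), upper edge (678,138) to (648,310). The plate's front edge runs from (462,0) to (452,342). The bar is square in the jaws with its rear end at (359,182) to (443,182).

```bash
python3 - <<'E'
from h import *
c=load('wrist'); q=lambda u,v:(u/1.5625-.18,v/1.5625-.18)
A=[w(c,*q(*p),z=z) for p,z in (((620,137),113),((603,278),113),((678,138),147),((648,310),147))]
print(np.round(A,1))
for i in(0,2):
  d=A[i]-A[i+1];print('len',np.linalg.norm(d),'heading',np.degrees(np.arctan2(d[1],d[0]))-90,'mid',(A[i]+A[i+1])/2)
P=[w(c,*q(*p),z=25) for p in((464,20),(455,320))]; d=P[0]-P[1]; print('plate front',np.round(P,1),np.degrees(np.arctan2(d[1],d[0]))-90)
P=w(c,*q(452,342),z=25);print('plate fr corner',P)
# bar: edges at top z
o=get_obs(); zt=o['tcp_pos'][2]-2.5+10
g=cv2.cvtColor(c['color'],cv2.COLOR_RGB2HSV)[...,1].astype(float)
E=[]
for v in range(125,225,4):
  r=cv2.GaussianBlur(g,(3,3),0)[v]; gr=np.diff(r); l=200+np.argmin(gr[200:250]); 
  rr=250+np.argmax(gr[250:284]); E.append((v,l+.5,rr+.5))
E=np.array(E)
R=o['tcp_rot'];L=lambda p:R.T@(p-o['tcp_pos'])
Lf=np.array([L(w(c,l,v,z=zt)) for v,l,_ in E]);Rt=np.array([L(w(c,r,v,z=zt)) for v,_,r in E])
print('tool y left/right:',np.polyfit(Lf[:,0],Lf[:,1],1),np.median(Lf[:,1]),np.polyfit(Rt[:,0],Rt[:,1],1),np.median(Rt[:,1]))
print('rear end tool',L(w(c,*q(400,182),z=zt)))
dm=c['depth']; 
for v in range(120,230,15): print(v,w(c,256,v).round(1), end=' ')
E
```

```text
[[ 622.6 -170.1  113. ]
 [ 575.  -167.1  113. ]
 [ 622.2 -172.1  147. ]
 [ 574.1 -167.9  147. ]]
len 47.68528595586693 heading -93.62868512060473 mid [ 598.77378553 -168.60353713  113.        ]
len 48.189857979395924 heading -95.00601869191243 mid [ 598.1525872  -170.02255429  147.        ]
plate front [[ 676.3 -130.3   25. ]
 [ 531.1 -122.    25. ]] -93.27337645383719
plate fr corner [ 518.52800711 -120.00931928   25.        ]
tool y left/right: [-8.08574228e-04 -1.06288727e+01] -10.672503308456383 [-3.96136950e-03  1.13582393e+01] 11.184888119739622
rear end tool [64.30220729  0.09620557 -7.48310747]
120 [614.6 -97.6 159.4] 135 [608.9 -97.3 160. ] 150 [603.  -97.  160.4] 165 [596.7 -96.6 159.6] 180 [590.5 -96.2 159.8] 195 [583.9 -95.8 159.6] 210 [577.2 -95.4 159.3] 225 [570.3 -95.  159.3]
```

I'll take the mirrored view with the opposite yaw. That cancels any camera-mount bias in x.

Call:
play_rows --moves '[{"translation": [0.005,-0.01,0],"yaw": 0,"hand": 1},{"translation": [0.01,-0.02,0],"yaw": 0,"hand": 1},{"translation": [0.01,-0.02,0],"yaw": 0,"hand": 1},{"translation": [0.01,-0.02,0],"yaw": 0,"hand": 1},{"translation": [0.01,-0.02,0],"yaw": -0.05,"hand": 1},{"translation": [0.003,-0.007,0],"yaw": -0.11,"hand": 1},{"translation": [0,0,0],"yaw": -0.12,"hand": 1},{"translation": [0,0,0],"yaw": -0.12,"hand": 1},{"translation": [0,0,0],"yaw": -0.12,"hand": 1},{"translation": [0,0,0],"yaw": -0.12,"hand": 1},{"translation": [0,0,0],"yaw": -0.12,"hand": 1},{"translation": [0,0,0],"yaw": -0.12,"hand": 1},{"translation": [0,0,0],"yaw": -0.12,"hand": 1},{"translation": [0,0,0],"yaw": -0.12,"hand": 1},{"translation": [0,0,0],"yaw": -0.12,"hand": 1},{"translation": [0,0,0],"yaw": -0.12,"hand": 1},{"translation": [0,0,0],"yaw": -0.12,"hand": 1},{"translation": [0,0,0],"yaw": -0.12,"hand": 1},{"translation": [0,0,0],"yaw": -0.12,"hand": 1},{"translation": [0,0,0],"yaw": -0.12,"hand": 1}]'

```text
time_s: 11.45
tcp_pos: [605.0, 0.9, 151.6]
tcp_rot: [[-0.214, 0.977, -0.0], [0.977, 0.214, 0.0], [0.0, -0.0, -1.0]]
force: [-0.1, 1.4, -4.5]
finger_gap: 19.5
gripper_force: 79.0
```

Call:
play_rows --moves '[{"translation": [0,0,0],"yaw": -0.12,"hand": 1},{"translation": [0,0,0],"yaw": -0.12,"hand": 1},{"translation": [0,0,0],"yaw": -0.12,"hand": 1},{"translation": [0,0,0],"yaw": -0.12,"hand": 1},{"translation": [0,0,0],"yaw": -0.12,"hand": 1},{"translation": [0,0,0],"yaw": -0.12,"hand": 1},{"translation": [0,0,0],"yaw": -0.12,"hand": 1},{"translation": [0,0,0],"yaw": -0.12,"hand": 1},{"translation": [0,0,0],"yaw": -0.12,"hand": 1},{"translation": [0,0,0],"yaw": -0.12,"hand": 1},{"translation": [0,0,0],"yaw": -0.1,"hand": 1},{"translation": [-0.006,-0.01,0],"yaw": 0,"hand": 1},{"translation": [-0.011,-0.02,0],"yaw": 0,"hand": 1},{"translation": [-0.011,-0.02,0],"yaw": 0,"hand": 1},{"translation": [-0.011,-0.02,0],"yaw": 0,"hand": 1},{"translation": [-0.009,-0.016,0],"yaw": 0,"hand": 1},{"translation": [-0.003,-0.006,0],"yaw": 0,"hand": 1},{"translation": [0,0,0],"yaw": 0,"hand": 1},{"translation": [0,0,0],"yaw": 0,"hand": 1}]'

```text
time_s: 13.03
tcp_pos: [649.7, -95.0, 151.4]
tcp_rot: [[-0.998, 0.063, -0.001], [0.063, 0.998, 0.001], [0.001, 0.0, -1.0]]
force: [0.3, -0.6, -3.4]
finger_gap: 19.5
gripper_force: 79.1
```

```bash
python3 - <<'E'
from h import *
pickle.dump(load('wrist'),open('wristA.pkl','wb'))
go((650,-95,150),86.6)
L=[];D=[]
for _ in range(4):
  c=snap('wrist');L.append(c['color'].astype(float));D.append(c['depth'])
c['color']=np.mean(L,0).astype(np.uint8);c['depth']=np.median(D,0);pickle.dump(c,open('wristB.pkl','wb'))
go((650,-95,150),86.6)
# find dark lip corners: dark mask near the expected mouth, both views
for n in 'AB':
  c=load('wrist'+n); W=np.array([598.8,-179,130]);a=np.radians(-93.4);H=np.array([np.cos(a),np.sin(a),0]);Y=np.array([-H[1],H[0],0]);z=np.array([0,0,1.])
  pts=[W-11*H+Y*q+z*r for r in(-17,17) for q in(23,-23)]
  p=proj(c,pts);print(n,p.round(1).tolist())
  g=cv2.cvtColor(c['color'],cv2.COLOR_RGB2GRAY)
  for i,x in enumerate(p):
    cs=cv2.goodFeaturesToTrack(g[int(x[1])-9:int(x[1])+10,int(x[0])-9:int(x[0])+10],3,.15,4)
    if cs is None: print('none');continue
    cs=cs.reshape(-1,2)+[int(x[0])-9,int(x[1])-9]
    cs=cv2.cornerSubPix(g,cs.astype(np.float32).reshape(-1,1,2),(3,3),(-1,-1),(3,40,.01)).reshape(-1,2)
    for q in cs: print(i,q.round(1),w(c,*q,z=pts[i][2]).round(1))
E
```

```text
t 13.03 tcp [649.68 -95.03 151.37] yang 86.38 tool shift mm [-0.32  0.05  1.37] yaw -0.0038 F [ 0.25 -0.6  -3.41] tq [-0.03  0.06 -0.  ] gap 19.46 gf 79.1 zax [-1.e-03  6.e-04 -1.e+00]
t 13.23 tcp [649.62 -94.29 151.76] yang 86.5 tool shift mm [-0.43 -0.69  1.76] yaw -0.0018 F [ 0.34  0.52 -3.77] tq [-0.02  0.17 -0.02] gap 19.21 gf 79.1 zax [-4.e-04  3.e-04 -1.e+00]
A [[395.2, 87.9], [385.1, 175.1], [427.2, 87.9], [412.1, 193.5]]
0 [395.5  91.4] [ 620.7 -169.7  113. ]
0 [399.8  87.4] [ 622.5 -171.7  113. ]
1 [384.9 177.7] [ 575.  -166.7  113. ]
2 [435.6  93.5] [ 619.9 -173.1  147. ]
2 [430.8  87.6] [ 622.4 -170.9  147. ]
2 [434.  88.] [ 622.2 -172.2  147. ]
3 [413.4 198.9] [ 573.9 -167.4  147. ]
3 [418.4 195. ] [ 575.6 -169.6  147. ]
B [[119.4, 187.3], [108.7, 102.0], [91.0, 208.1], [75.1, 105.3]]
0 [118.  185.1] [ 621.1 -169.9  113. ]
1 [108.2  99.8] [ 575.4 -166.7  113. ]
1 [103.7  95.8] [ 573.3 -168.6  113. ]
2 [ 87.6 207.7] [ 622.1 -170.9  147. ]
2 [ 83.3 204.2] [ 620.3 -172.5  147. ]
2 [ 92. 202.] [ 619.5 -168.3  147. ]
3 [71.5 97.5] [ 573.2 -167.4  147. ]
3 [ 66.8 102.3] [ 575.1 -169.8  147. ]
3 [ 76.4 104. ] [ 576. -166.  147.]
```

Both views agree: the mouth's front centre is at (598.0, -168.7) with heading about -93.6°. I'll return to the aligned standoff.

Call:
play_rows --moves '[{"translation": [0.006,0.01,0],"yaw": 0,"hand": 1},{"translation": [0.012,0.02,0],"yaw": 0,"hand": 1},{"translation": [0.012,0.02,0],"yaw": 0,"hand": 1},{"translation": [0.012,0.02,0],"yaw": 0,"hand": 1},{"translation": [0.006,0.011,0],"yaw": 0.06,"hand": 1},{"translation": [0,0,0],"yaw": 0.12,"hand": 1},{"translation": [0,0,0],"yaw": 0.12,"hand": 1},{"translation": [0,0,0],"yaw": 0.12,"hand": 1},{"translation": [0,0,0.004],"yaw": 0.12,"hand": 1},{"translation": [0,0,0.004],"yaw": 0.12,"hand": 1},{"translation": [0,0,0.004],"yaw": 0.12,"hand": 1},{"translation": [0,0,0.004],"yaw": 0.12,"hand": 1},{"translation": [0,0,0.004],"yaw": 0.12,"hand": 1},{"translation": [0,0,0.004],"yaw": 0.12,"hand": 1},{"translation": [0,0,0],"yaw": 0.12,"hand": 1},{"translation": [0,0,0],"yaw": 0.12,"hand": 1},{"translation": [0,0,0],"yaw": 0.12,"hand": 1},{"translation": [0,0,0],"yaw": 0.072,"hand": 1},{"translation": [0,0,0],"yaw": 0,"hand": 1},{"translation": [0,0,0],"yaw": 0,"hand": 1}]'

```text
time_s: 14.9
tcp_pos: [606.8, -10.7, 128.0]
tcp_rot: [[0.06, 0.998, 0.0], [0.998, -0.06, 0.0], [0.0, 0.0, -1.0]]
force: [0.2, 1.0, -4.3]
finger_gap: 18.8
gripper_force: 79.1
```

```bash
cat >> h.py <<'E'
def st(ahead):
    H=np.array([np.cos(np.radians(-93.6)),np.sin(np.radians(-93.6)),0])
    M=np.array([597.9,-168.7,127.4]); o=get_obs()
    print('tip past rim',round((o['tcp_pos']-M)@H+125.5,2)); go(M+H*(ahead-125.5),-3.6)
E
python3 -c "
from h import *
st(-15)"
```

```text
tip past rim -32.74
t 14.9 tcp [606.76 -10.7  127.98] yang -3.43 tool shift mm [-17.75   1.02   0.58] yaw 0.003 F [ 0.23  1.02 -4.27] tq [0.11 0.03 0.02] gap 18.82 gf 79.1 zax [ 2.e-04  2.e-04 -1.e+00]
```

Call:
play_rows --moves '[{"translation": [-0.004,0.0005,0.0003],"yaw": 0.003,"hand": 1},{"translation": [-0.005,0.0005,0.0003],"yaw": 0,"hand": 1},{"translation": [-0.005,0,0],"yaw": 0,"hand": 1},{"translation": [-0.0035,0,0],"yaw": 0,"hand": 1},{"translation": [0,0,0],"yaw": 0,"hand": 1},{"translation": [0,0,0],"yaw": 0,"hand": 1}]'

```text
time_s: 15.4
tcp_pos: [606.9, -29.5, 127.2]
tcp_rot: [[0.066, 0.998, -0.0], [0.998, -0.066, 0.0], [0.0, -0.0, -1.0]]
force: [-0.9, 0.2, -4.4]
finger_gap: 19.5
gripper_force: 79.1
```

```bash
python3 -c "
from h import *
st(-5)
for _ in range(4):
  camera('side'); o=get_obs(); print(o['tcp_pos'].round(2),o['force'].round(2))"
```

```text
tip past rim -14.03
t 15.4 tcp [606.89 -29.46 127.16] yang -3.81 tool shift mm [-9.03 -0.2  -0.24] yaw -0.0036 F [-0.89  0.18 -4.44] tq [0.16 0.02 0.  ] gap 19.51 gf 79.1 zax [-1.e-04  1.e-04 -1.e+00]
[606.92 -29.22 127.16] [-0.03  0.42 -3.98]
[606.91 -29.06 127.16] [-0.28 -0.43 -3.58]
[606.93 -28.95 127.17] [-0.5  -0.08 -4.47]
[606.95 -28.89 127.19] [-0.68  1.06 -4.78]
```

Call:
play_rows --moves '[{"translation": [-0.003,0,-0.0002],"yaw": -0.003,"hand": 1},{"translation": [-0.003,0,0],"yaw": 0,"hand": 1},{"translation": [-0.003,0,0],"yaw": 0,"hand": 1},{"translation": [-0.003,0,0],"yaw": 0,"hand": 1},{"translation": [-0.003,0,0],"yaw": 0,"hand": 1},{"translation": [-0.003,0,0],"yaw": 0,"hand": 1},{"translation": [-0.003,0,0],"yaw": 0,"hand": 1},{"translation": [-0.001,0,0],"yaw": 0,"hand": 1},{"translation": [0,0,0],"yaw": 0,"hand": 1}]'

```text
time_s: 16.35
tcp_pos: [605.5, -51.3, 127.4]
tcp_rot: [[0.063, 0.998, -0.0], [0.998, -0.063, -0.0], [-0.0, -0.0, -1.0]]
force: [-0.2, 0.5, -3.6]
finger_gap: 19.6
gripper_force: 79.1
```

```bash
python3 -c "
from h import *
st(14)"
```

```text
tip past rim 7.87
t 16.35 tcp [605.51 -51.32 127.37] yang -3.63 tool shift mm [-6.13 -0.23 -0.03] yaw -0.0005 F [-0.23  0.53 -3.63] tq [ 0.15 -0.04  0.02] gap 19.55 gf 79.1 zax [-0. -0. -1.]
```

Aligned and free so far. I'll ease it through the straight part in small steps.

Call:
play_rows --moves '[{"translation": [-0.0015,-0.0002,0],"yaw": 0,"hand": 1},{"translation": [-0.0015,0,0],"yaw": 0,"hand": 1},{"translation": [-0.0015,0,0],"yaw": 0,"hand": 1},{"translation": [-0.0015,0,0],"yaw": 0,"hand": 1},{"translation": [0,0,0],"yaw": 0,"hand": 1}]'

```text
time_s: 16.77
tcp_pos: [605.0, -57.2, 127.4]
tcp_rot: [[0.063, 0.998, 0.0], [0.998, -0.063, -0.0], [-0.0, 0.0, -1.0]]
force: [0.1, -0.4, -4.1]
finger_gap: 19.2
gripper_force: 79.1
```

Call:
play_rows --moves '[{"translation": [-0.002,0,0],"yaw": 0,"hand": 1},{"translation": [-0.002,0,0],"yaw": 0,"hand": 1},{"translation": [0,0,0],"yaw": 0,"hand": 1}]'

```text
time_s: 17.02
tcp_pos: [604.7, -61.3, 127.4]
tcp_rot: [[0.063, 0.998, -0.0], [0.998, -0.063, -0.0], [-0.0, -0.0, -1.0]]
force: [-0.2, 0.4, -3.6]
finger_gap: 19.2
gripper_force: 79.1
```

```bash
python3 -c "
from h import *
st(30)"
```

```text
tip past rim 17.88
t 17.02 tcp [604.69 -61.29 127.38] yang -3.61 tool shift mm [-12.12  -0.03  -0.02] yaw -0.0002 F [-0.19  0.43 -3.65] tq [ 0.03  0.02 -0.02] gap 19.17 gf 79.1 zax [-0.e+00 -2.e-04 -1.e+00]
```

Call:
play_rows --moves '[{"translation": [-0.002,0,0],"yaw": 0,"hand": 1},{"translation": [-0.002,0,0],"yaw": 0,"hand": 1},{"translation": [-0.002,0,0],"yaw": 0,"hand": 1},{"translation": [-0.002,0,0],"yaw": 0,"hand": 1},{"translation": [-0.002,0,0],"yaw": 0,"hand": 1},{"translation": [0,0,0],"yaw": 0,"hand": 1}]'

```text
time_s: 17.52
tcp_pos: [604.1, -71.4, 127.4]
tcp_rot: [[0.063, 0.998, 0.0], [0.998, -0.063, -0.0], [-0.0, 0.0, -1.0]]
force: [1.4, -0.3, -3.7]
finger_gap: 19.3
gripper_force: 79.1
```

Call:
play_rows --moves '[{"translation": [-0.002,0,0],"yaw": 0,"hand": 1},{"translation": [-0.002,0,0],"yaw": 0,"hand": 1},{"translation": [-0.002,0,0],"yaw": 0,"hand": 1},{"translation": [-0.002,0,0],"yaw": 0,"hand": 1},{"translation": [-0.002,0,0],"yaw": 0,"hand": 1},{"translation": [0,0,0],"yaw": 0,"hand": 1}]'

```text
time_s: 18.02
tcp_pos: [603.5, -81.3, 127.4]
tcp_rot: [[0.063, 0.998, 0.0], [0.998, -0.063, -0.0], [-0.0, 0.0, -1.0]]
force: [-0.3, -0.3, -4.0]
finger_gap: 19.1
gripper_force: 79.1
```

```bash
python3 -c "
from h import *
st(55)"
```

```text
tip past rim 37.96
t 18.02 tcp [603.45 -81.34 127.41] yang -3.62 tool shift mm [-1.704e+01 -5.000e-02  1.000e-02] yaw -0.0003 F [-0.33 -0.31 -4.05] tq [ 0.04 -0.05 -0.02] gap 19.08 gf 79.1 zax [ 1.e-04 -2.e-04 -1.e+00]
```

Call:
play_rows --moves '[{"translation": [-0.002,0,0],"yaw": 0,"hand": 1},{"translation": [-0.002,0,0],"yaw": 0,"hand": 1},{"translation": [-0.002,0,0],"yaw": 0,"hand": 1},{"translation": [-0.002,0,0],"yaw": 0,"hand": 1},{"translation": [-0.002,0,0],"yaw": 0,"hand": 1},{"translation": [-0.002,0,0],"yaw": 0,"hand": 1},{"translation": [-0.002,0,0],"yaw": 0,"hand": 1},{"translation": [0,0,0],"yaw": 0,"hand": 1}]'

```text
time_s: 18.68
tcp_pos: [602.5, -95.3, 127.4]
tcp_rot: [[0.063, 0.998, -0.0], [0.998, -0.063, -0.0], [-0.0, -0.0, -1.0]]
force: [-0.5, -0.2, -3.8]
finger_gap: 19.5
gripper_force: 79.1
```

Call:
play_rows --moves '[{"translation": [-0.001,0,0],"yaw": 0,"hand": 1},{"translation": [-0.001,0,0],"yaw": 0,"hand": 1},{"translation": [0,0,0],"yaw": 0,"hand": 1}]'

```text
time_s: 18.93
tcp_pos: [602.4, -97.0, 127.4]
tcp_rot: [[0.063, 0.998, -0.0], [0.998, -0.063, -0.0], [-0.0, -0.0, -1.0]]
force: [-0.1, -0.6, -4.5]
finger_gap: 19.4
gripper_force: 79.1
```

Call:
play_rows --moves '[{"translation": [-0.001,0,0],"yaw": 0,"hand": 1},{"translation": [-0.001,0,0],"yaw": 0,"hand": 1},{"translation": [0,0,0],"yaw": 0,"hand": 1}]'

```text
time_s: 19.18
tcp_pos: [602.3, -99.0, 127.4]
tcp_rot: [[0.063, 0.998, -0.0], [0.998, -0.063, -0.0], [-0.0, -0.0, -1.0]]
force: [0.4, -0.0, -3.9]
finger_gap: 19.4
gripper_force: 79.1
```

Call:
play_rows --moves '[{"translation": [-0.001,0,0],"yaw": 0,"hand": 1},{"translation": [-0.001,0,0],"yaw": 0,"hand": 1},{"translation": [0,0,0],"yaw": 0,"hand": 1}]'

```text
time_s: 19.43
tcp_pos: [602.2, -101.0, 127.4]
tcp_rot: [[0.063, 0.998, -0.0], [0.998, -0.063, -0.0], [-0.0, -0.0, -1.0]]
force: [-0.3, 0.9, -3.2]
finger_gap: 19.0
gripper_force: 79.1
```

Call:
play_rows --moves '[{"translation": [-0.001,0,0],"yaw": 0,"hand": 1},{"translation": [-0.001,0,0],"yaw": 0,"hand": 1},{"translation": [0,0,0],"yaw": 0,"hand": 1}]'

```text
time_s: 19.68
tcp_pos: [602.0, -103.0, 127.4]
tcp_rot: [[0.063, 0.998, -0.0], [0.998, -0.063, -0.0], [-0.0, -0.0, -1.0]]
force: [-0.1, 0.0, -4.2]
finger_gap: 19.0
gripper_force: 79.1
```

Call:
play_rows --moves '[{"translation": [-0.001,0,0],"yaw": 0,"hand": 1},{"translation": [-0.001,0,0],"yaw": 0,"hand": 1},{"translation": [0,0,0],"yaw": 0,"hand": 1}]'

```text
time_s: 19.93
tcp_pos: [601.9, -105.0, 127.4]
tcp_rot: [[0.063, 0.998, -0.0], [0.998, -0.063, -0.0], [-0.0, 0.0, -1.0]]
force: [0.6, -0.1, -4.0]
finger_gap: 19.1
gripper_force: 79.1
```

Call:
play_rows --moves '[{"translation": [-0.001,0,0],"yaw": 0,"hand": 1},{"translation": [-0.001,0,0],"yaw": 0,"hand": 1},{"translation": [0,0,0],"yaw": 0,"hand": 1}]'

```text
time_s: 20.18
tcp_pos: [601.8, -107.0, 127.4]
tcp_rot: [[0.063, 0.998, -0.0], [0.998, -0.063, 0.0], [0.0, -0.0, -1.0]]
force: [0.1, 0.2, -3.6]
finger_gap: 18.7
gripper_force: 79.1
```

Call:
play_rows --moves '[{"translation": [-0.001,0,0],"yaw": 0,"hand": 1},{"translation": [-0.001,0,0],"yaw": 0,"hand": 1},{"translation": [0,0,0],"yaw": 0,"hand": 1}]'

```text
time_s: 20.43
tcp_pos: [601.7, -108.5, 127.3]
tcp_rot: [[0.063, 0.998, -0.0], [0.998, -0.063, 0.001], [0.001, -0.0, -1.0]]
force: [-0.3, 4.3, -4.7]
finger_gap: 19.2
gripper_force: 79.1
```

Call:
play_rows --moves '[{"translation": [-0.001,0,0],"yaw": 0,"hand": 1},{"translation": [-0.001,0,0],"yaw": 0,"hand": 1},{"translation": [0,0,0],"yaw": 0,"hand": 1}]'

```text
time_s: 20.68
tcp_pos: [601.5, -110.3, 127.3]
tcp_rot: [[0.063, 0.998, -0.0], [0.998, -0.063, 0.001], [0.001, -0.0, -1.0]]
force: [0.4, 5.5, -3.5]
finger_gap: 19.2
gripper_force: 79.1
```

Call:
play_rows --moves '[{"translation": [0,0,0],"yaw": 0,"hand": 1},{"translation": [0,0,0],"yaw": 0,"hand": 1},{"translation": [0,0,0],"yaw": 0,"hand": 1},{"translation": [0,0,0],"yaw": 0,"hand": 1}]'

```text
time_s: 21.02
tcp_pos: [601.5, -110.2, 127.3]
tcp_rot: [[0.063, 0.998, -0.0], [0.998, -0.063, 0.001], [0.001, -0.0, -1.0]]
force: [0.5, 6.3, -4.0]
finger_gap: 19.3
gripper_force: 79.1
```

```bash
python3 -c "
from h import *
st(68)
F=[];T=[]
for _ in range(8):
  c=camera('wrist'); o=get_obs(); F.append(o['force']);T.append(o['tcp_pos'])
print(np.mean(F,0),np.std(F,0),np.mean(T,0),o['time_s'])
R=o['tcp_rot']
# rear bar: height along it and end
for v in range(125,225,20): print((R.T@(w(c,256,v)-o['tcp_pos'])).round(1))
"
```

```text
tip past rim 66.88
t 21.02 tcp [ 601.55 -110.19  127.3 ] yang -3.61 tool shift mm [-1.12  0.03 -0.1 ] yaw -0.0002 F [ 0.46  6.25 -4.05] tq [ 1.1  -0.09 -0.02] gap 19.25 gf 79.1 zax [-2.e-04  1.e-03 -1.e+00]
[ 0.73349331  5.89293241 -3.70410295] [0.19210416 0.27745411 0.2403942 ] [ 601.55009297 -110.18583284  127.33107286] 21.4167
[60.9 -0.5 -7.6]
[53.2 -0.5 -8.5]
[44.9 -0.5 -7.9]
[36.4 -0.5 -7.8]
[27.6 -0.5 -7.5]
```

The stop pin pushes back with a steady 5.9 N, so it's about 3 mm into its 8 mm travel. Side forces are under 1 N, and the bar is level and square.

```bash
python3 -c "
from bench import *
print(finish_job())"
```

```text
the job is handed in; nothing more can be done
None
```

The job is handed in at about 21 s: the gripper still holds the long silver bar level and square in the feed window, pressing the stop pin about 3 mm into its 8 mm travel (5.9 N, worked out from the measured force), with no sign of contact with the guard or the other stock and tools.

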